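# Park the polished mill roll in its rack with the wooden paddle

## Task

Take the flat wooden paddle out of its sloping holder and use it to roll the polished pattern roll gently along the rails of its rack, in under the clear dust cover, until its end discs drop into the saddles and it rests there. Never touch the roll with the gripper and do not shove it or let it run away; push softly. Then put the paddle back in its holder, let go, and leave the other things on the bench where they are.

Things in the scene. Friction and masses are not known exactly. Their poses are not given: they have to be found in the camera images.
- roll: spare pattern roll, about 0.75 kg: steel barrel 36 mm in diameter, 98 mm long, between two beech discs 60 mm in diameter, 12 mm thick; 16 mm stubs stand 8 mm out of them (138 mm over all). Origin at its centre, y along its axis, x and z turn as it rolls. It starts at rest on the rails near the rack's open front. The cork brakes it slightly: about 1 N keeps it going, left alone it soon stops
- roll_rack: wooden rack, fixed, 166 mm wide, x from -152 to +100 mm, origin on the bench under it; +x is the way in along the track, z up. The rear part is covered: clear roof with its underside 108 mm up from x = -5 mm to the back, side walls with inner faces at y = -75 and +75 mm from x = -8 mm on, back wall at x = 94 mm
- rack_rails (a point): middle between the rails, level with their tops (36 mm up), 80 mm in front of the rack's origin; axes as the rack. The rails are level, 18 mm wide, centred at y = -55 and +55 mm, and carry the discs; guides outside them, 52 mm up, leave the roll 4 mm of play each side. Between the rails it is open down to the base at 16 mm. Blocks 52 mm up close the rails' front ends at x = -148 to -134 mm of the rack
- rack_saddle (a point): where the roll's centre rests when both discs lie in the saddles: 45 mm along the rack's x, 62 mm up; axes as the rack. A saddle is a gap 30 mm long in each rail: the roll comes to its edge with its centre 15 mm short of this point and 66 mm up, then tips over and drops 4 mm in by itself. Pushed on past it, it climbs out at the far side and runs to the back wall
- cover_edge (a point): middle of the front edge of the clear roof, on its underside: 108 mm up, 50 mm in front of the saddle point; axes as the rack. The roof is 5 mm thick and 166 mm wide
- paddle: flat beech paddle, a board 74 mm wide (y), 10 mm thick (x), 175 mm long (z), 0.1 kg; cork on its +x face from 5 to 75 mm above the foot, to push the roll with. Origin in the middle of the foot end, z up to the grip end. In its holder it leans 35 degrees from vertical: foot away from the robot, grip end towards the robot, cork face up
- paddle_grip (a point): point inside the paddle where to grip it: on its middle line, 145 mm from the foot, 30 mm from the grip end; axes as the paddle. Here it is free of the holder (the upper 75 mm are) and is gripped across its 10 mm thickness (x) by fingers that point along the paddle towards its foot (-z)
- paddle_holder: wooden holder of the paddle, fixed, base 150 x 104 x 12 mm, origin on the bench under it, z up; its x axis points the way the paddle's foot points. A sloping board, 90 mm wide, lies under the lower 98 mm of the paddle. The foot stands on a ledge behind a lip 16 mm high (5 mm of play in thickness), between side cheeks 30 mm high (3 mm of play each side)
- holder_foot (a point): where the middle of the paddle's foot sits when the paddle is home. Its axes are those of the paddle at home: z up along the paddle, 35 degrees from vertical, x out of the cork face. The paddle slides in and out along this z
- holder_grip (a point): where the grip point of the paddle is when the paddle is home, 145 mm along z from the holder's foot point; same axes
- pliers: bystander, to be left alone: pliers with red grips, lying, 172 mm long along x, 68 mm wide, 11 mm thick; origin under the middle
- die: bystander, to be left alone: black steel die block, 61 x 61 x 56 mm; origin under its centre
- marker: bystander, to be left alone: paint marker with black cap, lying, 132 mm long, 15 mm thick; origin under its middle, long along its y axis
- glue_pot: bystander, to be left alone: small beige pot with white lid, 42 mm wide, 39 mm tall; origin under its centre
- tweezers: bystander, to be left alone: steel tweezers, lying, 134 mm long, 9 mm thick; origin under the middle, long along x

How it is judged:
By the outcome, as a careful person would: the job done as asked, in the order asked, and still so for the second after the job is handed in, with the robot touching nothing.
It also fails if it takes over 72 s, if anything falls off the work surface, if the arm or the gripper's body presses on something with over 40 N, if the wrist force passes 120 N, or if a joint passes its speed limit or range.

## Robot

A 7-joint arm with a two-finger parallel gripper is mounted at the origin on a cart in front of the work surface, level with it; the furniture and walls round the work are solid. World frame = base frame: x ahead of the robot, y to its left, z up, the work surface at z = 0. Lengths are in m, angles in rad, forces in N, time in s.
With the tool pointing down it reaches from about 0.425 to 0.875 m from the base axis. Payload 9.9 kg.
Tool frame: the origin (TCP) lies between the finger pads; the fingertips stand 17 mm ahead of it and the grasp point (between the pads) lies 2 mm behind it; z points along the fingers, y is the line along which they close (so a half turn about z gives the same grasp; the last joint's range is limited). The gripper opens to 85 mm and grips with 20 to 120 N. Pads are 22 mm wide; open, the fingers measure 114 mm over their backs; the gripper's body (76 mm by 85 mm) begins 54 mm behind the grasp point. The pads swing forward as they close: fully open they stand 13 mm farther back than shut.
Start: joints at [1.161, 0.576, 0.025, 1.437, -0.015, 1.129, -0.057], TCP at [0.216, -0.639, 0.218] pointing down, gripper open.
Joint ranges: [-2.76, 2.76], [-0.34, 2.15], [-1.52, 1.57], [0.19, 2.46], [-1.09, 4.23], [0.17, 1.99], [-2.82, 2.82]. Speed limits (rad/s): [2.22, 2.22, 3.01, 3.01, 3.14, 3.14, 3.14].

## Interface

Orientations are given as a rotation vector (axis times angle).
In Python, from workcell import telemetry, cams, job gives the robot as it stands.
- The arm moves only by the tool arm_command, never from a script. Its argument "moves" is a list of rows, each an object with "translation": the shift along the tool's x, y, z in mm, a list of three; "delta_rot": the turn, a rotation vector about the tool's x, y, z in rad, a list of three; "jaw": the finger opening in mm, from 0 to 85.4. In form: [{"translation": [tx, ty, tz], "delta_rot": [wx, wy, wz], "jaw": jaw}, ...]. A call has 1 to 20 rows; each row shifts and turns the commanded pose from where the row before left it, along the tool's axes as they then stand; what a row does not reach is not made up. A row lasts 1/12 s, in which the tool goes at most 41.7 mm and 7.16 degrees, less where a joint would pass 70% of its speed; a pose out of reach is approached as far as the arm can. A call is refused whole if a number of a shift passes 41.7 or a number of a turn 0.125, either way. A call with a gripper value outside its range is refused whole. The fingers move at their own pace and stop on an object; "newtons" is the grip in N (left out, the last holds). Time passes only in rows, so rows that do not move let the fingers close. It gives the time, the measured TCP pose, the force, the opening and the grip force at its end, in the units of the state.
- telemetry.read_state(): the state, without advancing time (a new reading comes with each control period).
- cams.snapshot(name): name is "side" or "top"; returns a dict with "image" (420x560x3 uint8, red, green, blue), "fx", "fy", "cx", "cy" (pixels), "dist" ([k1, k2, p1, p2, k3] as OpenCV has them; the pictures are not rectified), "eye" and "attitude" of the camera in the world. Camera axes: x right, y up, looking along -z (the intrinsics and any distortion apply to the point x, -y, -z); pixel columns grow to the right and rows downward; lengths in m; the calibration is good to about 2 mm. A picture is of the moment at which its call begins. There is no depth.
- job.finish_job(): hands the job in; it is judged then, once.
The state is a dict: "t": time; "joint_positions": joint angles; "joint_vel": joint speeds; "effort": joint torques, N m; "tcp_pos": TCP position; "tcp_rot": TCP orientation; "force": force on the tool from outside, world axes, zero at the start; "ft_torque": the same for the moment, N m; "gripper_width": finger opening in m; "gripper_force": force on a finger pad.
Only numpy, scipy, OpenCV 4.12 (cv2) and the standard library are available. Lean on these libraries where they do the work, as an engineer would, in place of code of your own. Each camera call takes 0.05 s, during which the arm holds its last target. There are 200 camera calls.

## Working session

There is one attempt and no reset: what is moved stays moved. The work goes in short steps, Python scripts to look and compute and a tool call to move; the robot and the scene stay as the last step left them, time stands still between calls to the robot, and variables do not carry over. Pictures are saved under pics/ and viewed, at most 10 in all, crops included, and the job is handed in when it is done.

Besides the shell and the picture viewer there is one more tool, called after "Emit:" as name(argument=value, ...), one argument or row to a line, values as JSON. arm_command: Moves the arm, as the interface text tells. Its arguments: {"type":"object","properties":{"moves":{"type":"array"},"newtons":{"type":"number"}},"required":["moves"]}

```bash
mkdir -p pics; ls; python3 - <<'E'
from workcell import telemetry, cams
import cv2
s=telemetry.read_state(); print(s)
for n in("side","top"):
    d=cams.snapshot(n); cv2.imwrite(f"pics/{n}0.png",d["image"][:,:,::-1]); print({k:v for k,v in d.items() if k!="image"})
E
```

```text
pics
{'t': 0.0, 'joint_positions': array([ 1.16116641,  0.57652274,  0.0248614 ,  1.43794302, -0.0149814 ,
        1.12898029, -0.05647686]), 'joint_vel': array([ 5.85384720e-04, -2.66684987e-03, -5.04682816e-06,  1.38550353e-05,
        5.23386784e-04,  1.12807405e-03, -8.68338040e-05]), 'effort': array([ 8.90183273e-04, -7.65752363e+01,  2.25055844e+00, -2.85970616e+01,
        1.52340671e-02,  1.27219819e-02,  2.12567244e-05]), 'tcp_pos': array([ 0.21589655, -0.63902922,  0.21753701]), 'tcp_rot': array([-3.09837816e+00, -5.09365730e-01,  5.99641489e-04]), 'force': array([-0.08550059,  1.07004122,  0.69126884]), 'ft_torque': array([0.02331942, 0.0129729 , 0.0247138 ]), 'gripper_force': 0.0, 'gripper_width': 0.08512728820269494}
{'fx': 389.0223580444558, 'fy': 389.0223580444558, 'cx': 272.975890291454, 'cy': 204.97015654350136, 'dist': array([0.01527489, 0.        , 0.        , 0.        , 0.        ]), 'eye': array([ 0.14160114, -1.41002729,  0.69546021]), 'attitude': array([ 1.17683245, -0.14790092, -0.21688153])}
{'fx': 493.93694601067324, 'fy': 493.93694601067324, 'cx': 281.1591362044796, 'cy': 202.11586766616304, 'dist': array([0.0176038, 0.       , 0.       , 0.       , 0.       ]), 'eye': array([-0.79834966,  0.2814761 ,  1.79451537]), 'attitude': array([ 0.47872431, -0.58611947, -1.73471748])}
```

View pics/side0.png

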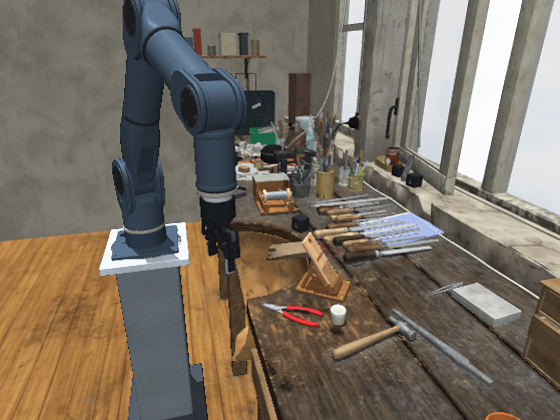

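View pics/top0.png

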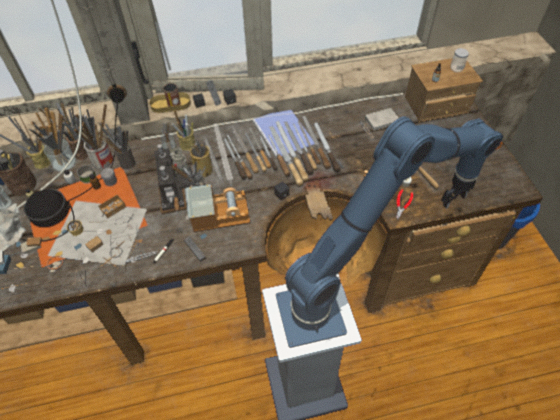

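The side view has the paddle and holder near (325,265) and the rack near (273,195). The top view has the rack near (218,206) and the paddle near (318,203), partly hidden by the arm. I'll enlarge those areas.

```bash
python3 - <<'E'
import cv2,numpy as np
a=cv2.imread("pics/side0.png");b=cv2.imread("pics/top0.png")
def crop(i,x,y,w,h,k):
    o=cv2.resize(i[y:y+h,x:x+w],None,fx=k,fy=k,interpolation=cv2.INTER_CUBIC)
    for u in range((x//10+1)*10,x+w,10): cv2.line(o,(int((u-x+.5)*k),0),(int((u-x+.5)*k),8 if u%50 else 18),(0,255,255),1)
    for v in range((y//10+1)*10,y+h,10): cv2.line(o,(0,int((v-y+.5)*k)),(8 if v%50 else 18,int((v-y+.5)*k)),(0,255,255),1)
    return o
A=crop(a,260,225,100,75,4);B=crop(a,235,165,100,75,4);C=crop(b,170,170,100,75,4);D=crop(b,260,165,100,75,4)
cv2.imwrite("pics/crops0.png",np.vstack([np.hstack([A,B]),np.hstack([C,D])]))
E
```

```text
(no output)
```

View pics/crops0.png

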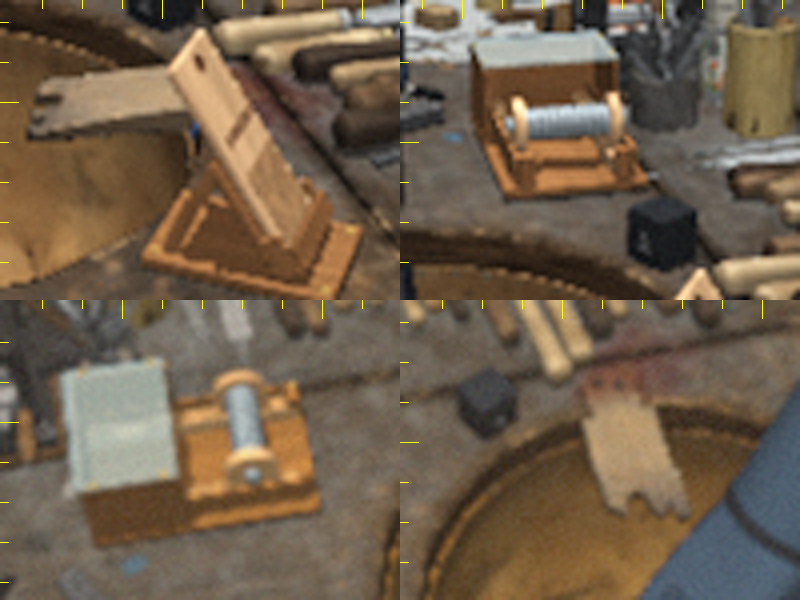

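```bash
cat > h.py <<'E'
import numpy as np,cv2
from scipy.spatial.transform import Rotation as R
from scipy.optimize import least_squares
from workcell import telemetry,cams
cal={}
def cam(n,d=None):
    if n not in cal: cal[n]=d or cams.snapshot(n)
    return cal[n]
F=np.diag([1.,-1,-1])
def proj(n,P):
    c=cam(n); M=F@R.from_rotvec(c["attitude"]).as_matrix().T
    K=np.array([[c["fx"],0,c["cx"]],[0,c["fy"],c["cy"]],[0,0,1]])
    P=np.atleast_2d(P).astype(float)
    return cv2.projectPoints(P,cv2.Rodrigues(M)[0],-M@c["eye"],K,c["dist"])[0].reshape(-1,2)
def atz(n,uv,z):
    c=cam(n);K=np.array([[c["fx"],0,c["cx"]],[0,c["fy"],c["cy"]],[0,0,1]])
    q=cv2.undistortPoints(np.array([[uv]],float),K,c["dist"]).ravel()
    d=R.from_rotvec(c["attitude"]).as_matrix()@F@[q[0],q[1],1]
    return c["eye"]+d*(z-c["eye"][2])/d[2]
def fitplanar(obs,x0):
    # obs: (cam, localpoint mm, uv); returns x,y,yaw
    def f(p):
        Rz=R.from_euler("z",p[2]).as_matrix()
        return np.concatenate([proj(n,Rz@(np.array(L)/1e3)+[p[0],p[1],0])[0]-uv for n,L,uv in obs])
    r=least_squares(f,x0,loss="soft_l1"); return r.x,r.fun
E
python3 - <<'E'
from h import *
def A(x,y):return np.array([260+x/4-.5,225+y/4-.5])
def B(x,y):return np.array([235+(x-400)/4-.5,165+y/4-.5])
def C(x,y):return np.array([170+x/4-.5,170+(y-300)/4-.5])
rack=[("side",(-152,83,0),B(505,198)),("side",(-152,-83,0),B(655,186)),("side",(-5,83,113),B(472,66)),("side",(-5,-83,113),B(622,67)),("side",(100,83,113),B(478,34)),("side",(100,-83,113),B(604,32)),
("top",(100,-83,113),C(62,373)),("top",(-5,-83,113),C(163,360)),("top",(-5,83,113),C(179,482)),("top",(100,83,113),C(68,493)),("top",(-152,83,0),C(318,512)),("top",(100,83,0),C(97,545))]
p,r=fitplanar(rack,[.6,.2,1.57]);print("rack",p,np.degrees(p[2]),r.reshape(-1,2).round(1).tolist())
Rz=R.from_euler("z",p[2]).as_matrix(); o=np.array([p[0],p[1],0])
for uv in [C(241,378),C(251,468)]: print("roll disc rack-local mm @66", Rz.T@(atz("top",uv,.066)-o)*1e3)
for uv in [B(518,122),B(616,117)]: print("side",Rz.T@(atz("side",uv,.066)-o)*1e3)
h=[("side",(-75,52,12),A(192,170)),("side",(-75,-52,12),A(143,254)),("side",(75,-52,12),A(323,294)),("side",(75,52,12),A(363,226)),("side",(75,-52,0),A(325,302))]
h=[h[1],h[2],h[3],h[0]]
p,r=fitplanar(h,[.5,-.3,-.3]);print("holder",p,np.degrees(p[2]),r.round(1))
print(atz("side",A(200,28),.155),atz("side",A(170,68),.155))
E
```

```text
rack [0.57113215 0.29077577 1.5213311 ] 87.16585112385296 [[0.4, 0.8], [-1.0, 0.9], [3.1, -0.7], [-0.0, -3.0], [-1.8, 0.7], [-0.5, -0.8], [0.9, -0.4], [-0.6, -0.6], [-0.8, -1.7], [2.1, -0.6], [0.3, 0.8], [-1.1, 1.5]]
roll disc rack-local mm @66 [-89.63966015 -75.62500906  66.        ]
roll disc rack-local mm @66 [-84.99054378  53.13019563  66.        ]
side [-81.51303282  56.83782776  66.        ]
side [-87.2160806  -56.83374395  66.        ]
holder [ 0.54698202 -0.44621899 -0.72822374] -41.72414692518644 [-1.2 -3.3  0.4  0.2  1.  -0.3 -0.4  1.9]
[ 0.52449966 -0.36835131  0.155     ] [ 0.48039987 -0.4272426   0.155     ]
```

The fit places the rack at about (0.571, 0.291) with yaw 87° and the roll near rack x −85 mm. The holder is at about (0.547, −0.446) with yaw about −42°. The board at top (318,203) is a bench peg. The paddle is hidden in the top view, so I'll enlarge the holder in the side view.

```bash
python3 - <<'E'
from h import *
im=np.mean([cams.snapshot("side")["image"].astype(float) for _ in range(5)],0).astype(np.uint8)[:,:,::-1]
cv2.imwrite("pics/side_avg.png",im)
x,y,w,h,k=285,228,75,75,8
o=cv2.resize(im[y:y+h,x:x+w],None,fx=k,fy=k,interpolation=cv2.INTER_CUBIC)
for u in range(290,x+w,10): cv2.line(o,(int((u-x+.5)*k),0),(int((u-x+.5)*k),10),(0,255,255),1)
cv2.imwrite("pics/hold8.png",o)
E
```

```text
(no output)
```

View pics/hold8.png

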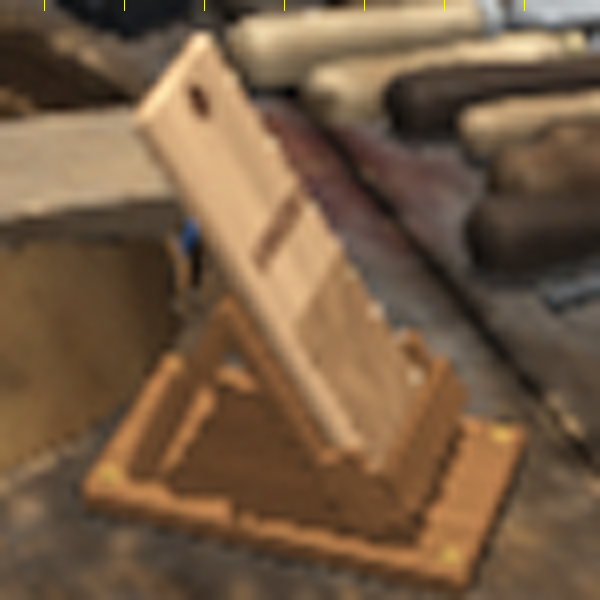

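The paddle stands out clearly here. Its grip-end corners are at crop (205,35) and (150,114), and the cork's top edge runs from (300,325) to (341,262). The base corners are at (88,488), (462,575), (525,430) and (172,357). Next I'll fit all of these together.

```bash
python3 - <<'E'
from h import *
A=lambda x,y:np.array([285+x/8-.5,228+y/8-.5])
base=[((-75,-52,12),A(88,488)),((75,-52,12),A(462,575)),((75,52,12),A(525,430)),((-75,52,12),A(172,357)),((75,-52,0),A(462,590))]
pad=[((5,37,175),A(205,35)),((5,-37,175),A(150,113)),((-5,-37,175),A(138,114)),((5,-37,75),A(300,325)),((5,37,75),A(341,262))]
T=np.radians(35);Rp=np.array([[np.cos(T),0,-np.sin(T)],[0,1,0],[np.sin(T),0,np.cos(T)]])
def f(p):
    Rz=R.from_euler("z",p[2]).as_matrix(); L=[np.array(l)/1e3 for l,_ in base]+[Rp@(np.array(l)/1e3)+[p[3],0,p[4]] for l,_ in pad]
    W=np.array([Rz@l+[p[0],p[1],0] for l in L]); return (proj("side",W)-np.array([u for _,u in base+pad])).ravel()
r=least_squares(f,[.547,-.446,-.7,.03,.02],loss="soft_l1"); p=r.x
print(p,np.degrees(p[2])); print(f(p).reshape(-1,2).round(1).tolist())
Rz=R.from_euler("z",p[2]).as_matrix();g=Rz@(Rp@[0,0,.145]+[p[3],0,p[4]])+[p[0],p[1],0]
RT=Rz@Rp@np.array([[0,1,0],[1,0,0],[0,0,-1.]]).T  # tool x=py, y=px, z=-pz
print("grip",g,"toolR",RT.round(3).tolist(),R.from_matrix(RT).as_rotvec())
np.savez("holder.npz",g=g,RT=RT)
E
```

```text
[ 0.54341284 -0.45538241 -0.63431104  0.04037067  0.02183879] -36.34334547523573
[[-1.1, -0.4], [0.8, -0.0], [0.3, -0.3], [-1.1, -0.9], [0.5, 1.5], [0.8, -0.7], [0.2, -0.1], [-1.0, 1.0], [-0.8, 1.6], [0.5, -2.2]]
grip [ 0.50893997 -0.43001939  0.14061583] toolR [[0.593, 0.66, 0.462], [0.805, -0.485, -0.34], [0.0, 0.574, -0.819]] [2.29546315 1.16094669 0.36604509]
```

```bash
cat >> h.py <<'E'
def plan(pt,Rt,N,ps=None,Rs=None):
    if ps is None:
        s=telemetry.read_state(); ps=s["tcp_pos"]; Rs=R.from_rotvec(s["tcp_rot"]).as_matrix()
    Rr=Rs.T@Rt; w=R.from_matrix(Rr).as_rotvec()/N; q=Rs.T@(np.array(pt)-ps)
    t=np.linalg.solve(sum(R.from_rotvec(w*k).as_matrix() for k in range(N)),q)*1e3
    print(N,"rows t",t.round(2).tolist(),"w",w.round(4).tolist())
E
python3 - <<'E'
from h import *
d=np.load("holder.npz"); g,RT=d["g"],d["RT"]
plan(g-.15*RT[:,2],RT,14)
E
```

```text
14 rows t [24.29, -5.35, -4.17] w [-0.0423, 0.0133, -0.0422]
```

Emit:
arm_command(
  moves=[
    {"translation":[24.3,-5.3,-4.2],"delta_rot":[-0.042,0.013,-0.042],"jaw":85},
    {"translation":[24.3,-5.3,-4.2],"delta_rot":[-0.042,0.013,-0.042],"jaw":85},
    {"translation":[24.3,-5.3,-4.2],"delta_rot":[-0.042,0.013,-0.042],"jaw":85},
    {"translation":[24.3,-5.3,-4.2],"delta_rot":[-0.042,0.013,-0.042],"jaw":85},
    {"translation":[24.3,-5.3,-4.2],"delta_rot":[-0.042,0.013,-0.042],"jaw":85},
    {"translation":[24.3,-5.3,-4.2],"delta_rot":[-0.042,0.013,-0.042],"jaw":85},
    {"translation":[24.3,-5.3,-4.2],"delta_rot":[-0.042,0.013,-0.042],"jaw":85},
    {"translation":[24.3,-5.3,-4.2],"delta_rot":[-0.042,0.013,-0.042],"jaw":85},
    {"translation":[24.3,-5.3,-4.2],"delta_rot":[-0.042,0.013,-0.042],"jaw":85},
    {"translation":[24.3,-5.3,-4.2],"delta_rot":[-0.042,0.013,-0.042],"jaw":85},
    {"translation":[24.3,-5.3,-4.2],"delta_rot":[-0.042,0.013,-0.042],"jaw":85},
    {"translation":[24.3,-5.3,-4.2],"delta_rot":[-0.042,0.013,-0.042],"jaw":85},
    {"translation":[24.3,-5.3,-4.2],"delta_rot":[-0.042,0.013,-0.042],"jaw":85},
    {"translation":[24.3,-5.3,-4.2],"delta_rot":[-0.042,0.013,-0.042],"jaw":85},
  ],
)

```text
t: 1.67
tcp_pos: [0.4413, -0.3787, 0.2646]
tcp_rot: [2.297, 1.159, 0.363]
force: [0.0, -1.3, -0.1]
gripper_width: 0.0846
gripper_force: 0.0
```

```bash
python3 - <<'E'
from h import *
s=telemetry.read_state();print(s["t"],s["tcp_pos"],s["tcp_rot"],s["joint_positions"].round(2))
out=[]
for n,(x,y) in (("side",(280,222)),("top",(340,160))):
    im=np.mean([cams.snapshot(n)["image"].astype(float) for _ in range(5)],0).astype(np.uint8)[:,:,::-1]
    cv2.imwrite(f"pics/{n}1.png",im)
    out.append(cv2.resize(im[y:y+80,x:x+80],None,fx=5,fy=5,interpolation=cv2.INTER_CUBIC))
cv2.imwrite("pics/crops1.png",np.hstack(out))
E
```

```text
1.6667 [ 0.44134194 -0.37870452  0.26461307] [2.29699975 1.1594394  0.36258295] [ 0.72  0.15 -0.11  2.2   0.17  0.18 -0.18]
```

View pics/crops1.png

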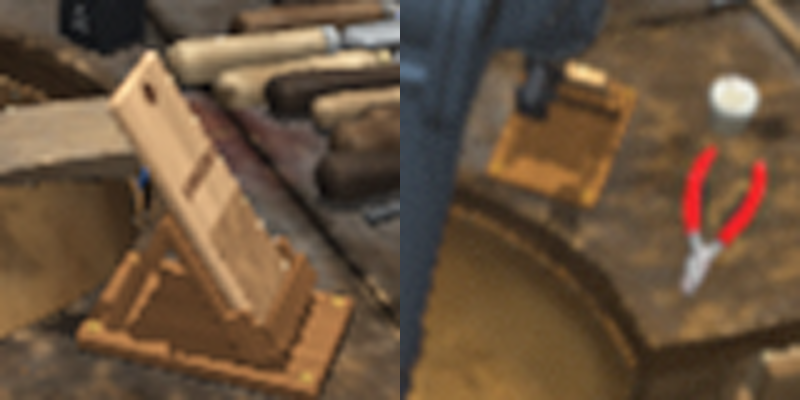

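The top view now shows three base corners, near crop (491,163), (598,200) and (635,85). I'll add them to the fit.

```bash
python3 - <<'E'
from h import *
A=lambda x,y:np.array([285+x/8-.5,228+y/8-.5]);D=lambda x,y:np.array([340+(x-400)/5-.5,160+y/5-.5])
base=[("side",(-75,-52,12),A(88,488)),("side",(75,-52,12),A(462,575)),("side",(75,52,12),A(525,430)),("side",(-75,52,12),A(172,357)),("side",(75,-52,0),A(462,590)),
("top",(-75,52,6),D(490,165)),("top",(-75,-52,6),D(599,202)),("top",(75,-52,12),D(636,85))]
pad=[("side",(5,37,175),A(205,35)),("side",(5,-37,175),A(150,113)),("side",(-5,-37,175),A(138,114)),("side",(5,-37,75),A(300,325)),("side",(5,37,75),A(341,262))]
T=np.radians(35);Rp=np.array([[np.cos(T),0,-np.sin(T)],[0,1,0],[np.sin(T),0,np.cos(T)]])
def f(p):
    Rz=R.from_euler("z",p[2]).as_matrix(); L=[np.array(l)/1e3 for _,l,_ in base]+[Rp@(np.array(l)/1e3)+[p[3],0,p[4]] for _,l,_ in pad]
    return np.array([proj(o[0],Rz@l+[p[0],p[1],0])[0]-o[2] for l,o in zip(L,base+pad)]).ravel()
r=least_squares(f,[.547,-.446,-.7,.03,.02],loss="soft_l1"); p=r.x
print(p,np.degrees(p[2]),np.degrees(np.sqrt(np.linalg.inv(r.jac.T@r.jac)[2,2]))); print(f(p).reshape(-1,2).round(1).tolist())
Rz=R.from_euler("z",p[2]).as_matrix();g=Rz@(Rp@[0,0,.145]+[p[3],0,p[4]])+[p[0],p[1],0]
RT=Rz@Rp@np.array([[0,1,0],[1,0,0],[0,0,-1.]]).T
print("grip",g)
np.savez("holder.npz",g=g,RT=RT)
plan(g-.06*RT[:,2],RT,8)
E
```

```text
[ 0.54482985 -0.45639481 -0.62018017  0.03865019  0.02224425] -35.53370653514555 1.2721864007467192
[[-0.4, -0.1], [1.7, -0.0], [0.7, -0.4], [-0.9, -0.7], [1.5, 1.5], [-0.7, 2.6], [-0.6, 1.8], [0.6, 1.1], [0.6, -0.7], [0.3, -0.1], [-0.9, 1.0], [-0.6, 1.5], [0.4, -2.4]]
grip [ 0.50860196 -0.43052153  0.1410213 ]
8 rows t [-0.05, -0.12, 11.13] w [-0.0006, 0.0016, -0.0019]
```

Emit:
arm_command(
  moves=[
    {"translation":[0,-0.1,12.5],"delta_rot":[0,0,0],"jaw":85},
    {"translation":[0,-0.1,12.5],"delta_rot":[0,0,0],"jaw":85},
    {"translation":[0,-0.1,12.5],"delta_rot":[0,0,0],"jaw":85},
    {"translation":[0,-0.1,12.5],"delta_rot":[0,0,0],"jaw":85},
    {"translation":[0,-0.1,12.5],"delta_rot":[0,0,0],"jaw":85},
    {"translation":[0,-0.1,12.5],"delta_rot":[0,0,0],"jaw":85},
    {"translation":[0,-0.1,12.5],"delta_rot":[0,0,0],"jaw":85},
    {"translation":[0,-0.1,12.5],"delta_rot":[0,0,0],"jaw":85},
    {"translation":[0,-0.1,12.5],"delta_rot":[0,0,0],"jaw":50},
    {"translation":[0,-0.1,12.5],"delta_rot":[0,0,0],"jaw":40},
    {"translation":[0,0,12.5],"delta_rot":[0,0,0],"jaw":30},
    {"translation":[0,0,12.5],"delta_rot":[0,0,0],"jaw":30},
    {"translation":[0,0,0],"delta_rot":[0,0,0],"jaw":30},
  ],
)

```text
t: 3.35
tcp_pos: [0.5032, -0.4285, 0.1446]
tcp_rot: [2.306, 1.159, 0.354]
force: [0.0, 0.1, -0.3]
gripper_width: 0.0298
gripper_force: 0.0
```

```bash
python3 - <<'E'
from h import *
s=telemetry.read_state();print(s["t"],s["tcp_pos"],s["tcp_rot"],s["joint_positions"].round(2))
d=np.load("holder.npz");RT=d["RT"];print("err mm in tool",RT.T@(s["tcp_pos"]-d["g"])*1e3)
x,y=285,215
im=np.mean([cams.snapshot("side")["image"].astype(float) for _ in range(4)],0).astype(np.uint8)[:,:,::-1]
cv2.imwrite("pics/crops2.png",cv2.resize(im[y:y+60,x:x+60],None,fx=9,fy=9,interpolation=cv2.INTER_CUBIC))
E
```

```text
3.35 [ 0.50315457 -0.42851992  0.14458165] [2.30597015 1.15875398 0.35419793] [ 1.    0.49 -0.52  2.17  1.85  0.27 -1.81]
err mm in tool [-1.53705838 -2.54204163 -6.12634182]
```

View pics/crops2.png

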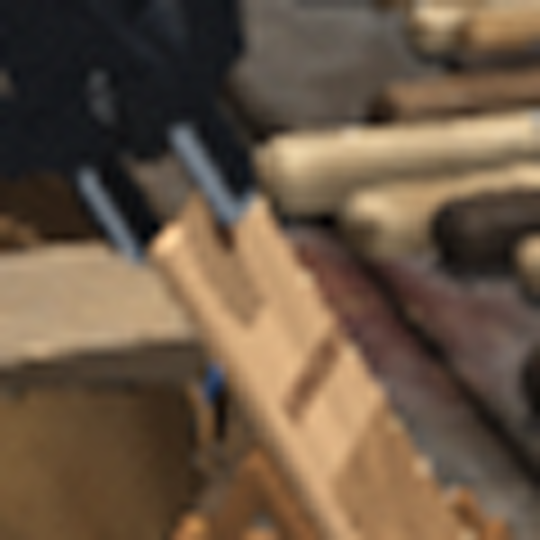

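```bash
python3 - <<'E'
from h import *
s=telemetry.read_state();p=s["tcp_pos"];Q=R.from_rotvec(s["tcp_rot"]).as_matrix()
def show(n,P): print(n,((proj("side",P)[0]+.5-[285,215])*9).round(0))
for y in(-15,15):
  for x in(-11,11):
    for z in(17,-20): show(("finger",x,y,z),p+Q@(np.array([x,y,z])/1e3))
d=np.load("holder.npz");g,RT=d["g"],d["RT"]
for l in [(-37,5,-30),(37,5,-30),(-37,-5,-30)]: show(("paddle",l),g+RT@(np.array(l)/1e3))
E
```

```text
('finger', -11, -15, 17) [201. 330.]
('finger', -11, -15, -20) [144. 237.]
('finger', 11, -15, 17) [221. 301.]
('finger', 11, -15, -20) [165. 210.]
('finger', -11, 15, 17) [275. 298.]
('finger', -11, 15, -20) [217. 204.]
('finger', 11, 15, 17) [294. 270.]
('finger', 11, 15, -20) [237. 177.]
('paddle', (-37, 5, -30)) [172. 243.]
('paddle', (37, 5, -30)) [236. 150.]
('paddle', (-37, -5, -30)) [147. 255.]
```

The upper finger's tip shows at about (240,220), near the paddle's hole. I expected it about 28 mm further down. I'll check the tip offset against the first picture, where the gripper hung free.

```bash
python3 - <<'E'
from h import *
p=np.array([.2159,-.639,.2175]);Q=R.from_rotvec([-3.0984,-.5094,.0006]).as_matrix()
for y in(-50,50):
  for z in (17,4,-10,-25):
    print(y,z,((proj("side",p+Q@(np.array([0,y,z])/1e3))[0]+.5-[185,220])*8).round(0))
im=cv2.imread("pics/side_avg.png");o=cv2.resize(im[220:290,185:255],None,fx=8,fy=8,interpolation=cv2.INTER_CUBIC)
cv2.imwrite("pics/grip0.png",o)
E
```

```text
-50 17 [225. 393.]
-50 4 [223. 355.]
-50 -10 [220. 314.]
-50 -25 [217. 270.]
50 17 [379. 555.]
50 4 [377. 515.]
50 -10 [375. 471.]
50 -25 [373. 424.]
```

View pics/grip0.png

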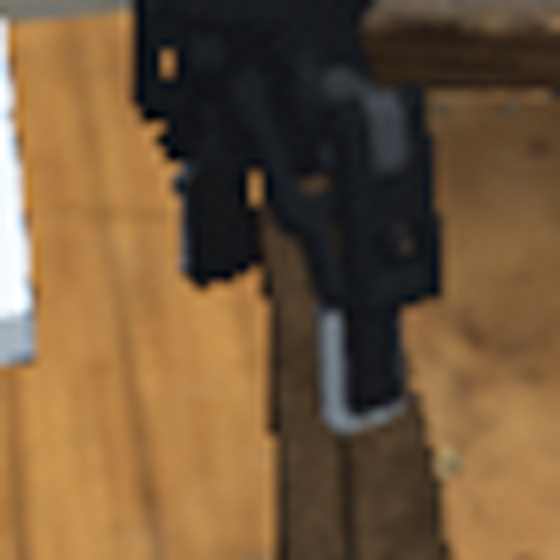

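In the free view the fingertips are also about 28 mm behind where I predicted, so the real tips sit further back from the reported TCP. I'll go by the picture and advance carefully, watching the force.

Emit:
arm_command(
  moves=[
    {"translation":[0.3,0.5,5.2],"delta_rot":[0,0,0],"jaw":30},
    {"translation":[0.3,0.5,5.2],"delta_rot":[0,0,0],"jaw":30},
    {"translation":[0.3,0.5,5.2],"delta_rot":[0,0,0],"jaw":30},
    {"translation":[0.3,0.5,5.2],"delta_rot":[0,0,0],"jaw":30},
    {"translation":[0.3,0.5,5.2],"delta_rot":[0,0,0],"jaw":30},
    {"translation":[0,0,0],"delta_rot":[0,0,0],"jaw":30},
  ],
)

```text
t: 4.15
tcp_pos: [0.5178, -0.4368, 0.1254]
tcp_rot: [2.304, 1.16, 0.354]
force: [0.2, 0.3, 0.8]
gripper_width: 0.03
gripper_force: 0.0
```

```bash
python3 - <<'E'
from h import *
s=telemetry.read_state();print(s["t"],s["tcp_pos"],s["tcp_rot"],s["joint_positions"].round(2))
d=np.load("holder.npz");RT=d["RT"];print("err mm in tool",RT.T@(s["tcp_pos"]-d["g"])*1e3)
x,y=285,215
im=np.mean([cams.snapshot("side")["image"].astype(float) for _ in range(4)],0).astype(np.uint8)[:,:,::-1]
cv2.imwrite("pics/crops3.png",cv2.resize(im[y:y+60,x:x+60],None,fx=9,fy=9,interpolation=cv2.INTER_CUBIC))
E
```

```text
4.15 [ 0.51781726 -0.4368108   0.12544443] [2.30434401 1.15976421 0.35448516] [ 1.01  0.54 -0.55  2.15  1.91  0.31 -1.86]
err mm in tool [ 0.23772615  0.20260949 19.15771281]
```

View pics/crops3.png

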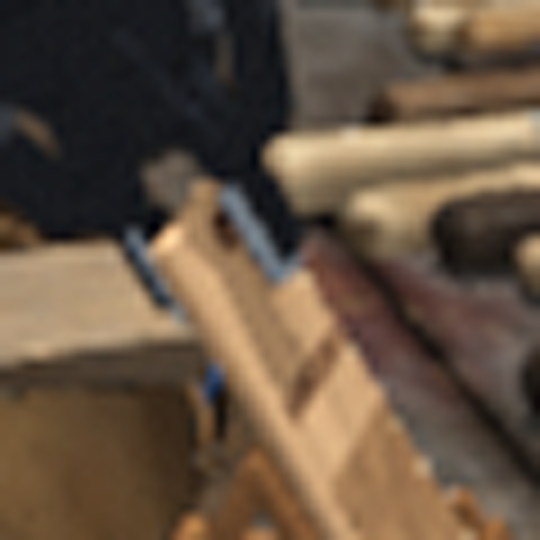

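The upper tip is now at (282,280), about 35 mm past the paddle's end, and nothing is touching. I'll go 8 mm more and then close softly.

Emit:
arm_command(
  moves=[
    {"translation":[0,0,4],"delta_rot":[0,0,0],"jaw":30},
    {"translation":[0,0,4],"delta_rot":[0,0,0],"jaw":24},
    {"translation":[0,0,0],"delta_rot":[0,0,0],"jaw":18},
    {"translation":[0,0,0],"delta_rot":[0,0,0],"jaw":14},
    {"translation":[0,0,0],"delta_rot":[0,0,0],"jaw":12},
    {"translation":[0,0,0],"delta_rot":[0,0,0],"jaw":10},
    {"translation":[0,0,0],"delta_rot":[0,0,0],"jaw":8},
    {"translation":[0,0,0],"delta_rot":[0,0,0],"jaw":5},
    {"translation":[0,0,0],"delta_rot":[0,0,0],"jaw":5},
  ],
  newtons=25,
)

```text
t: 5.1
tcp_pos: [0.5211, -0.4394, 0.1201]
tcp_rot: [2.303, 1.16, 0.354]
force: [0.8, -0.8, -1.0]
gripper_width: 0.0095
gripper_force: 25.6
```

Emit:
arm_command(
  moves=[
    {"translation":[0,0,0],"delta_rot":[0,0,0],"jaw":2},
    {"translation":[0,0,0],"delta_rot":[0,0,0],"jaw":2},
    {"translation":[0,0,-3],"delta_rot":[0,0,0],"jaw":2},
    {"translation":[0,0,-6],"delta_rot":[0,0,0],"jaw":2},
    {"translation":[0,0,-8],"delta_rot":[0,0,0],"jaw":2},
    {"translation":[0,0,-8],"delta_rot":[0,0,0],"jaw":2},
  ],
  newtons=60,
)

```text
t: 5.6
tcp_pos: [0.5095, -0.4304, 0.1412]
tcp_rot: [2.303, 1.16, 0.355]
force: [0.0, -0.3, -1.0]
gripper_width: 0.0093
gripper_force: 60.7
```

```bash
python3 - <<'E'
from h import *
s=telemetry.read_state();print(s["tcp_pos"],s["tcp_rot"],s["force"],s["ft_torque"],s["gripper_width"],s["joint_positions"].round(2))
E
```

```text
[ 0.50947447 -0.43044512  0.14124327] [2.30328343 1.15966878 0.35473614] [ 0.00127855 -0.3467967  -0.97407132] [0.46034915 0.64761216 0.00123444] 0.009334679124258864 [ 1.    0.5  -0.53  2.16  1.86  0.28 -1.82]
```

The paddle slides out freely. Next I'll pull it clear and lift it.

Emit:
arm_command(
  moves=[
    {"translation":[0,0,-9],"delta_rot":[0,0,0],"jaw":2},
    {"translation":[0,0,-9],"delta_rot":[0,0,0],"jaw":2},
    {"translation":[0,0,-9],"delta_rot":[0,0,0],"jaw":2},
    {"translation":[0,0,-9],"delta_rot":[0,0,0],"jaw":2},
    {"translation":[0,0,-9],"delta_rot":[0,0,0],"jaw":2},
    {"translation":[0,9,-13],"delta_rot":[0,0,0],"jaw":2},
    {"translation":[0,9,-13],"delta_rot":[0,0,0],"jaw":2},
    {"translation":[0,9,-13],"delta_rot":[0,0,0],"jaw":2},
    {"translation":[0,9,-13],"delta_rot":[0,0,0],"jaw":2},
    {"translation":[0,9,-13],"delta_rot":[0,0,0],"jaw":2},
    {"translation":[0,9,-13],"delta_rot":[0,0,0],"jaw":2},
  ],
)

```text
t: 6.52
tcp_pos: [0.4895, -0.415, 0.2692]
tcp_rot: [2.302, 1.16, 0.353]
force: [-0.1, -0.2, -1.7]
gripper_width: 0.0091
gripper_force: 60.6
```

```bash
cat >> h.py <<'E'
RX,RY,RYAW=.5711,.2908,np.radians(87.17)
T35=np.radians(35)
def rackpose(xc,back=0,up=0,s=30,L=118,th=T35):
    c,sn=np.cos(th),np.sin(th); n=np.array([c,0,sn]); tz=np.array([sn,0,-c])
    P=np.array([xc-back,0,66])-18*n-5*n-(L-s+up)*tz
    Rz=R.from_euler("z",RYAW).as_matrix()
    return Rz@(P/1e3)+[RX,RY,0], Rz@np.column_stack([[0,1,0],n,tz])
E
python3 - <<'E'
from h import *
s=telemetry.read_state();print(s["tcp_pos"],s["tcp_rot"],s["force"],s["joint_positions"].round(2))
p,Q=rackpose(-86,30,110);print(p,R.from_matrix(Q).as_rotvec())
plan(p,Q,36)
E
```

```text
[ 0.48950565 -0.41498508  0.26918937] [2.30223775 1.15954109 0.35293247] [-0.0693518  -0.17148489 -1.73943359] [ 1.23  0.3  -0.78  2.05  0.82  0.37 -0.8 ]
[0.55883539 0.04269432 0.21499985] [0.07363988 2.98119905 0.93996845]
36 rows t [13.33, 6.05, 5.99] w [-0.0003, 0.0343, -0.0493]
```

Emit:
arm_command(
  moves=[
    {"translation":[13.3,6,5],"delta_rot":[0,0.034,-0.049],"jaw":2},
    {"translation":[13.3,6,5],"delta_rot":[0,0.034,-0.049],"jaw":2},
    {"translation":[13.3,6,5],"delta_rot":[0,0.034,-0.049],"jaw":2},
    {"translation":[13.3,6,5],"delta_rot":[0,0.034,-0.049],"jaw":2},
    {"translation":[13.3,6,5],"delta_rot":[0,0.034,-0.049],"jaw":2},
    {"translation":[13.3,6,5],"delta_rot":[0,0.034,-0.049],"jaw":2},
    {"translation":[13.3,6,5],"delta_rot":[0,0.034,-0.049],"jaw":2},
    {"translation":[13.3,6,5],"delta_rot":[0,0.034,-0.049],"jaw":2},
    {"translation":[13.3,6,5],"delta_rot":[0,0.034,-0.049],"jaw":2},
    {"translation":[13.3,6,5],"delta_rot":[0,0.034,-0.049],"jaw":2},
    {"translation":[13.3,6,5],"delta_rot":[0,0.034,-0.049],"jaw":2},
    {"translation":[13.3,6,5],"delta_rot":[0,0.034,-0.049],"jaw":2},
    {"translation":[13.3,6,5],"delta_rot":[0,0.034,-0.049],"jaw":2},
    {"translation":[13.3,6,5],"delta_rot":[0,0.034,-0.049],"jaw":2},
    {"translation":[13.3,6,5],"delta_rot":[0,0.034,-0.049],"jaw":2},
    {"translation":[13.3,6,5],"delta_rot":[0,0.034,-0.049],"jaw":2},
    {"translation":[13.3,6,5],"delta_rot":[0,0.034,-0.049],"jaw":2},
    {"translation":[13.3,6,5],"delta_rot":[0,0.034,-0.049],"jaw":2},
  ],
)

```text
t: 8.02
tcp_pos: [0.652, -0.2067, 0.2538]
tcp_rot: [1.468, 2.304, 0.711]
force: [0.0, -0.5, -0.4]
gripper_width: 0.0093
gripper_force: 60.6
```

```bash
python3 - <<'E'
from h import *
s=telemetry.read_state();print(s["tcp_pos"],s["tcp_rot"],s["force"],s["joint_positions"].round(2))
p,Q=rackpose(-86,30,110)
plan(p,Q,18)
E
```

```text
[ 0.65198596 -0.20672167  0.25382732] [1.4681281  2.30433155 0.71142921] [ 0.03527782 -0.45613098 -0.38483317] [ 1.28  0.77 -1.41  1.79  0.7   0.71  0.15]
18 rows t [12.9, 5.89, 6.71] w [-0.0006, 0.0343, -0.0496]
```

Emit:
arm_command(
  moves=[
    {"translation":[12.9,5.9,6.7],"delta_rot":[0,0.034,-0.05],"jaw":2},
    {"translation":[12.9,5.9,6.7],"delta_rot":[0,0.034,-0.05],"jaw":2},
    {"translation":[12.9,5.9,6.7],"delta_rot":[0,0.034,-0.05],"jaw":2},
    {"translation":[12.9,5.9,6.7],"delta_rot":[0,0.034,-0.05],"jaw":2},
    {"translation":[12.9,5.9,6.7],"delta_rot":[0,0.034,-0.05],"jaw":2},
    {"translation":[12.9,5.9,6.7],"delta_rot":[0,0.034,-0.05],"jaw":2},
  ],
)

```text
t: 8.52
tcp_pos: [0.6525, -0.1139, 0.2406]
tcp_rot: [1.056, 2.6, 0.802]
force: [0.9, -0.1, -0.6]
gripper_width: 0.0094
gripper_force: 60.6
```

```bash
python3 - <<'E'
from h import *
s=telemetry.read_state();print(s["tcp_pos"],s["tcp_rot"],s["force"],s["joint_positions"].round(2))
p,Q=rackpose(-86,30,110)
plan(p,Q,12)
E
```

```text
[ 0.65247172 -0.1139343   0.24055238] [1.05562312 2.60002143 0.80247702] [ 0.8627227  -0.12677373 -0.58234625] [ 1.18  0.87 -1.48  1.75  0.63  0.82  0.45]
12 rows t [12.9, 5.92, 6.68] w [-0.001, 0.0343, -0.0495]
```

Emit:
arm_command(
  moves=[
    {"translation":[12.9,5.9,6.7],"delta_rot":[0,0.034,-0.05],"jaw":2},
    {"translation":[12.9,5.9,6.7],"delta_rot":[0,0.034,-0.05],"jaw":2},
    {"translation":[12.9,5.9,6.7],"delta_rot":[0,0.034,-0.05],"jaw":2},
    {"translation":[12.9,5.9,6.7],"delta_rot":[0,0.034,-0.05],"jaw":2},
    {"translation":[12.9,5.9,6.7],"delta_rot":[0,0.034,-0.05],"jaw":2},
    {"translation":[12.9,5.9,6.7],"delta_rot":[0,0.034,-0.05],"jaw":2},
    {"translation":[12.9,5.9,6.7],"delta_rot":[0,0.034,-0.05],"jaw":2},
    {"translation":[12.9,5.9,6.7],"delta_rot":[0,0.034,-0.05],"jaw":2},
    {"translation":[12.9,5.9,6.7],"delta_rot":[0,0.034,-0.05],"jaw":2},
    {"translation":[12.9,5.9,6.7],"delta_rot":[0,0.034,-0.05],"jaw":2},
  ],
)

```text
t: 9.35
tcp_pos: [0.5819, 0.0218, 0.2185]
tcp_rot: [0.245, 2.944, 0.908]
force: [-0.3, -0.0, -1.7]
gripper_width: 0.0091
gripper_force: 60.6
```

```bash
python3 - <<'E'
from h import *
s=telemetry.read_state();print(s["tcp_pos"],s["tcp_rot"],s["force"],s["joint_positions"].round(2))
p,Q=rackpose(-86,30,110)
plan(p,Q,3)
out=[]
for n,(x,y) in (("side",(225,160)),("top",(175,165))):
    im=np.mean([cams.snapshot(n)["image"].astype(float) for _ in range(5)],0).astype(np.uint8)[:,:,::-1]
    cv2.imwrite(f"pics/{n}4.png",im)
    out.append(cv2.resize(im[y:y+80,x:x+80],None,fx=5,fy=5,interpolation=cv2.INTER_CUBIC))
cv2.imwrite("pics/crops4.png",np.hstack(out))
E
```

```text
[0.58187539 0.0217977  0.21852399] [0.24523706 2.94415436 0.90774749] [-0.27857103 -0.00848368 -1.72912419] [ 1.01  0.93 -1.5   1.76  0.47  0.98  0.92]
3 rows t [8.51, 4.23, 4.32] w [-0.0042, 0.0228, -0.0318]
```

View pics/crops4.png

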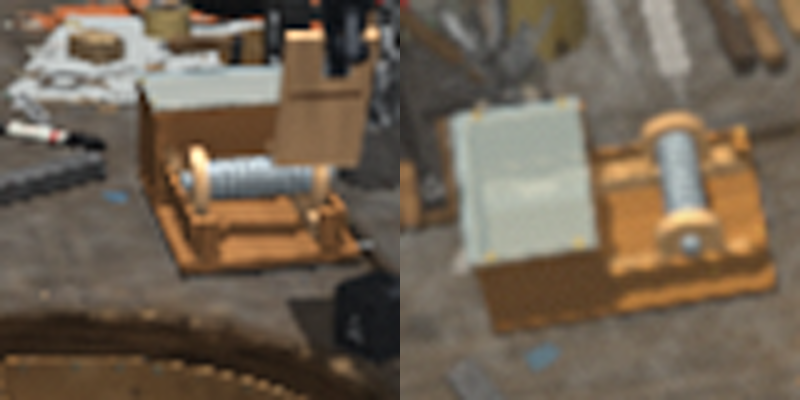

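The side view has the paddle's foot edge from (272,160) to (358,165), hanging in front of the roll. The roll's near stub is at side (185,180) and top (690,242). I'll use these to check the paddle length and the positions of the rack and roll.

```bash
python3 - <<'E'
from h import *
s=telemetry.read_state();p=s["tcp_pos"];Q=R.from_rotvec(s["tcp_rot"]).as_matrix()
S=lambda x,y:np.array([225+x/5-.5,160+y/5-.5]);U=lambda x,y:np.array([175+(x-400)/5-.5,165+y/5-.5])
for L in(108,118,128): print(L,[ (proj("side",p+Q@(np.array([x,-5,L])/1e3))[0]).round(1).tolist() for x in(37,-37)],"obs",S(272,160),S(358,165))
obs=[("side",(-152,83,0),S(182,275)),("side",(-152,-83,0),S(375,258)),("side",(-5,83,113),S(148,108)),
("top",(100,-83,113),U(455,118)),("top",(-5,-83,113),U(580,99)),("top",(-5,83,113),U(601,245)),("top",(100,83,113),U(475,264)),("top",(-152,83,0),U(778,288)),("top",(100,83,0),U(493,335))]
for cams_ in (("side","top"),("top",),("side",)):
    o=[x for x in obs if x[0] in cams_]; q,r=fitplanar(o,[.57,.29,1.52]); print(cams_,q,np.degrees(q[2]),r.reshape(-1,2).round(1).tolist())
q,_=fitplanar(obs,[.57,.29,1.52]);Rz=R.from_euler("z",q[2]).as_matrix()
for n,uv in(("top",U(690,242)),("side",S(184,181)),("side",S(200,180))): print(n,(Rz.T@(atz(n,uv,.066)-[q[0],q[1],0])*1e3).round(1))
E
```

```text
108 [[281.3, 191.2], [298.6, 190.7]] obs [278.9 191.5] [296.1 192.5]
118 [[281.1, 192.6], [298.4, 192.1]] obs [278.9 191.5] [296.1 192.5]
128 [[281.0, 193.9], [298.1, 193.5]] obs [278.9 191.5] [296.1 192.5]
('side', 'top') [0.57041151 0.28892082 1.54331732] 88.42556885189555 [[0.9, 0.5], [-1.7, 0.8], [1.5, -0.5], [0.5, -0.2], [-0.8, -0.3], [-0.4, -0.2], [0.0, 0.2], [-0.0, 0.6], [0.5, 1.2]]
('top',) [0.57127097 0.2886168  1.54313219] 88.41496157369554 [[0.5, -0.4], [-0.8, -0.5], [-0.4, -0.4], [0.1, 0.1], [-0.0, 0.4], [0.5, 1.0]]
('side',) [0.56454994 0.29326537 1.58193131] 90.63798733895126 [[0.9, 0.4], [-2.2, 0.1], [0.2, -0.5]]
top [-81.9  62.1  66. ]
side [-84.6  71.7  66. ]
side [-85.2  57.   66. ]
```

The rack refits to (0.571, 0.289) with yaw 88.4°, and the roll is at rack x ≈ −84 mm. The paddle sits about 7 mm toward tool +x in the grip, so I'll correct for that and plan the approach.

```bash
sed -i 's/^RX,RY,RYAW=.*/RX,RY,RYAW=.5708,.2888,np.radians(88.4)/; s|return Rz@(P/1e3)+\[RX,RY,0\]|P[1]-=7\n    return Rz@(P/1e3)+[RX,RY,0]|' h.py; python3 - <<'E'
from h import *
p,Q=rackpose(-84,30,90);plan(p,Q,4); print(p)
E
```

```text
4 rows t [3.78, 3.62, 8.55] w [-0.0029, 0.0206, -0.0292]
[0.57123744 0.05375904 0.19861681]
```

Emit:
arm_command(
  moves=[
    {"translation":[3.8,3.6,8.5],"delta_rot":[-0.003,0.02,-0.029],"jaw":2},
    {"translation":[3.8,3.6,8.5],"delta_rot":[-0.003,0.02,-0.029],"jaw":2},
    {"translation":[3.8,3.6,8.5],"delta_rot":[-0.003,0.02,-0.029],"jaw":2},
    {"translation":[3.8,3.6,8.5],"delta_rot":[-0.003,0.02,-0.029],"jaw":2},
    {"translation":[0,0,0],"delta_rot":[0,0,0],"jaw":2},
    {"translation":[0,0,0],"delta_rot":[0,0,0],"jaw":2},
  ],
)

```text
t: 10.45
tcp_pos: [0.5708, 0.055, 0.1983]
tcp_rot: [0.04, 2.987, 0.944]
force: [-0.3, -0.9, -1.2]
gripper_width: 0.0097
gripper_force: 60.6
```

```bash
python3 - <<'E'
from h import *
s=telemetry.read_state();print(s["tcp_pos"],s["force"],s["joint_positions"].round(2))
p,Q=rackpose(-84,30,0);plan(p,Q,10)
E
```

```text
[0.57076524 0.05495608 0.1982947 ] [-0.3286402  -0.87153208 -1.18042493] [ 0.95  0.98 -1.5   1.76  0.49  1.01  0.99]
10 rows t [-0.05, -0.08, 8.91] w [0.0001, 0.0, 0.0001]
```

Emit:
arm_command(
  moves=[
    {"translation":[0,0,9],"delta_rot":[0,0,0],"jaw":2},
    {"translation":[0,0,9],"delta_rot":[0,0,0],"jaw":2},
    {"translation":[0,0,9],"delta_rot":[0,0,0],"jaw":2},
    {"translation":[0,0,9],"delta_rot":[0,0,0],"jaw":2},
    {"translation":[0,0,9],"delta_rot":[0,0,0],"jaw":2},
    {"translation":[0,0,9],"delta_rot":[0,0,0],"jaw":2},
    {"translation":[0,0,9],"delta_rot":[0,0,0],"jaw":2},
    {"translation":[0,0,0],"delta_rot":[0,0,0],"jaw":2},
  ],
)

```text
t: 11.12
tcp_pos: [0.5713, 0.091, 0.1456]
tcp_rot: [0.041, 2.988, 0.942]
force: [-0.9, 0.4, -1.1]
gripper_width: 0.0092
gripper_force: 60.6
```

```bash
python3 - <<'E'
from h import *
s=telemetry.read_state();print(s["t"],s["tcp_pos"],s["force"])
out=[]
for n,(x,y) in (("side",(250,170)),("top",(190,170))):
    im=np.mean([cams.snapshot(n)["image"].astype(float) for _ in range(6)],0).astype(np.uint8)[:,:,::-1]
    cv2.imwrite(f"pics/{n}5.png",im)
    out.append(cv2.resize(im[y:y+60,x:x+50],None,fx=8,fy=8,interpolation=cv2.INTER_CUBIC))
cv2.imwrite("pics/crops5.png",np.hstack(out))
E
```

```text
11.1167 [0.57129262 0.09104371 0.14560857] [-0.88634328  0.35769655 -1.13768688]
```

View pics/crops5.png

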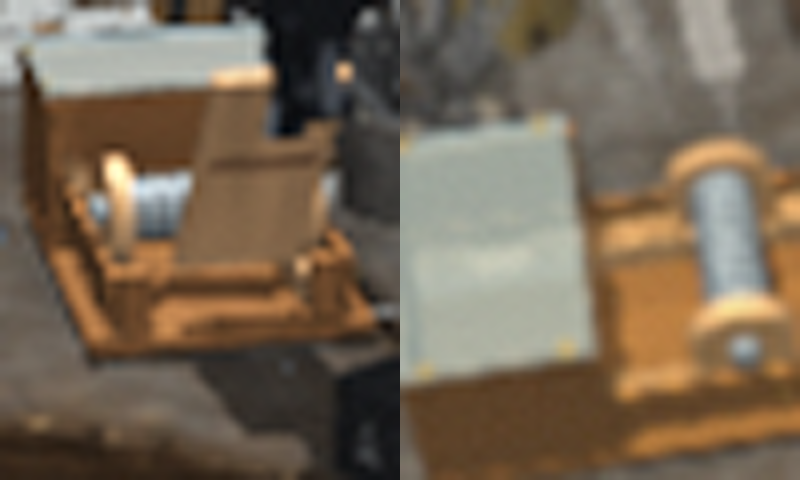

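The side view shows the foot from (172,265) to (305,262), between the front blocks. The discs' inner edges are near columns 133 and 312. I'll work out the paddle's lateral offset in the rack frame.

```bash
python3 - <<'E'
from h import *
s=telemetry.read_state();p=s["tcp_pos"];Q=R.from_rotvec(s["tcp_rot"]).as_matrix()
Rz=R.from_euler("z",RYAW).as_matrix();o=np.array([RX,RY,0])
loc=lambda w:(Rz.T@(w-o)*1e3)
f=p+Q@np.array([.007,-.005,.118]); L=loc(f);print("foot back mid local",L, "tcp",loc(p))
pr=lambda P:((proj("side",Rz@(np.array(P)/1e3)+o)[0]+.5-[250,170])*8).round(0)
for y in(-46,-37,37,46): print(y,pr([L[0],y,L[2]]))
print("blocks inner?",[pr([-148,y,52]) for y in(-64,-46,46,64)],"discs inner",[pr([-84,y,66]) for y in(-49,49)],"base front",[pr([-152,y,0]) for y in(-83,83)])
E
```

```text
foot back mid local [-135.14105573   -0.24881853   47.67235698] tcp [-198.76196899   -6.98384861  147.19631775]
-46 [318. 255.]
-37 [302. 257.]
37 [174. 267.]
46 [158. 268.]
blocks inner? [array([355., 254.]), array([324., 256.]), array([163., 270.]), array([131., 272.])] discs inner [array([300., 193.]), array([134., 206.])] base front [array([387., 339.]), array([ 99., 364.])]
```

The foot sits about 5 mm toward rack −y compared with the block edges. I'll shift it +4 mm in tool x, then go down.

Emit:
arm_command(
  moves=[
    {"translation":[2,0,0],"delta_rot":[0,0,0],"jaw":2},
    {"translation":[2,0,0],"delta_rot":[0,0,0],"jaw":2},
    {"translation":[0,0,6],"delta_rot":[0,0,0],"jaw":2},
    {"translation":[0,0,6],"delta_rot":[0,0,0],"jaw":2},
    {"translation":[0,0,6],"delta_rot":[0,0,0],"jaw":2},
    {"translation":[0,0,5],"delta_rot":[0,0,0],"jaw":2},
    {"translation":[0,0,0],"delta_rot":[0,0,0],"jaw":2},
  ],
)

```text
t: 12.35
tcp_pos: [0.568, 0.1041, 0.1272]
tcp_rot: [0.041, 2.987, 0.942]
force: [0.2, 0.7, -1.2]
gripper_width: 0.0091
gripper_force: 60.6
```

```bash
cat >> h.py <<'E'
def st():
    s=telemetry.read_state(); Rz=R.from_euler("z",RYAW).as_matrix()
    print(round(s["t"],2),"rack-local tcp",(Rz.T@(s["tcp_pos"]-[RX,RY,0])*1e3).round(1),"F rack",(Rz.T@s["force"]).round(2),"tau",s["ft_torque"].round(2),"w",round(s["gripper_width"],4))
# roll x from top view by template shift along the track
def rollx(ref="pics/top5.png",x0=-84.):
    im=np.mean([cams.snapshot("top")["image"].astype(float) for _ in range(3)],0).astype(np.uint8)[:,:,::-1]
    Rz=R.from_euler("z",RYAW).as_matrix(); W=lambda x:proj("top",Rz@(np.array([x,0,66])/1e3)+[RX,RY,0])[0]
    r=cv2.imread(ref); u=W(x0).round().astype(int); h,w=18,9
    t=r[u[1]-h:u[1]+h+1,u[0]-w:u[0]+w+1]; sc=cv2.matchTemplate(np.ascontiguousarray(im),t,cv2.TM_CCOEFF_NORMED)
    best=max((sc[tuple((v-[w,h]+[0,dy])[::-1].round().astype(int))],x) for x in np.arange(x0-5,60,1.) for v in [W(x)-W(x0)+u] for dy in(-1,0,1))
    print("roll x~",best[1],"score",round(float(best[0]),3)); return im
E
python3 -c "
from h import *
st();rollx()"
```

```text
12.35 rack-local tcp [-184.7   -2.3  127.2] F rack [ 0.72 -0.17 -1.24] tau [-0.73  0.04  0.03] w 0.0091
roll x~ -82.0 score 0.996
```

Emit:
arm_command(
  moves=[
    {"translation":[0,4.1,2.9],"delta_rot":[0,0,0],"jaw":2},
    {"translation":[0,4.1,2.9],"delta_rot":[0,0,0],"jaw":2},
    {"translation":[0,4.1,2.9],"delta_rot":[0,0,0],"jaw":2},
    {"translation":[0,3.3,2.3],"delta_rot":[0,0,0],"jaw":2},
    {"translation":[0,2.0,1.4],"delta_rot":[0,0,0],"jaw":2},
    {"translation":[0,1.6,1.15],"delta_rot":[0,0,0],"jaw":2},
    {"translation":[0,1.6,1.15],"delta_rot":[0,0,0],"jaw":2},
    {"translation":[0,1.6,1.15],"delta_rot":[0,0,0],"jaw":2},
    {"translation":[0,1.6,1.15],"delta_rot":[0,0,0],"jaw":2},
    {"translation":[0,1.6,1.15],"delta_rot":[0,0,0],"jaw":2},
    {"translation":[0,1.6,1.15],"delta_rot":[0,0,0],"jaw":2},
  ],
)

```text
t: 13.47
tcp_pos: [0.5696, 0.1367, 0.128]
tcp_rot: [0.043, 2.986, 0.942]
force: [-0.5, -1.2, -2.0]
gripper_width: 0.0093
gripper_force: 60.6
```

```bash
python3 -c "
from h import *
st();rollx()"
```

```text
13.47 rack-local tcp [-152.1   -3.1  128. ] F rack [-1.2   0.44 -2.01] tau [-1.07  0.02 -0.07] w 0.0093
roll x~ -78.0 score 0.94
```

Contact is made and the roll is moving with the paddle. I'll keep pushing slowly.

Emit:
arm_command(
  moves=[
    {"translation":[0,1.8,1.26],"delta_rot":[0,0,0],"jaw":2},
    {"translation":[0,1.8,1.26],"delta_rot":[0,0,0],"jaw":2},
    {"translation":[0,1.8,1.26],"delta_rot":[0,0,0],"jaw":2},
    {"translation":[0,1.8,1.26],"delta_rot":[0,0,0],"jaw":2},
    {"translation":[0,1.8,1.26],"delta_rot":[0,0,0],"jaw":2},
    {"translation":[0,1.8,1.26],"delta_rot":[0,0,0],"jaw":2},
    {"translation":[0,1.8,1.26],"delta_rot":[0,0,0],"jaw":2},
    {"translation":[0,1.8,1.26],"delta_rot":[0,0,0],"jaw":2},
    {"translation":[0,1.8,1.26],"delta_rot":[0,0,0],"jaw":2},
    {"translation":[0,1.8,1.26],"delta_rot":[0,0,0],"jaw":2},
    {"translation":[0,1.8,1.26],"delta_rot":[0,0,0],"jaw":2},
    {"translation":[0,1.8,1.26],"delta_rot":[0,0,0],"jaw":2},
    {"translation":[0,1.8,1.26],"delta_rot":[0,0,0],"jaw":2},
    {"translation":[0,1.8,1.26],"delta_rot":[0,0,0],"jaw":2},
    {"translation":[0,1.8,1.26],"delta_rot":[0,0,0],"jaw":2},
    {"translation":[0,1.8,1.26],"delta_rot":[0,0,0],"jaw":2},
    {"translation":[0,1.8,1.26],"delta_rot":[0,0,0],"jaw":2},
    {"translation":[0,1.8,1.26],"delta_rot":[0,0,0],"jaw":2},
  ],
)

```text
t: 15.17
tcp_pos: [0.5708, 0.1764, 0.1281]
tcp_rot: [0.043, 2.986, 0.942]
force: [0.6, -0.2, -0.9]
gripper_width: 0.0092
gripper_force: 60.7
```

```bash
python3 -c "
from h import *
st();rollx()"
```

```text
15.17 rack-local tcp [-112.3   -3.1  128.1] F rack [-0.22 -0.56 -0.93] tau [-0.9   0.01 -0.01] w 0.0092
roll x~ -42.0 score 0.802
```

Emit:
arm_command(
  moves=[
    {"translation":[0,1.8,1.26],"delta_rot":[0,0,0],"jaw":2},
    {"translation":[0,1.8,1.26],"delta_rot":[0,0,0],"jaw":2},
    {"translation":[0,1.8,1.26],"delta_rot":[0,0,0],"jaw":2},
    {"translation":[0,1.8,1.26],"delta_rot":[0,0,0],"jaw":2},
    {"translation":[0,1.8,1.26],"delta_rot":[0,0,0],"jaw":2},
    {"translation":[0,1.8,1.26],"delta_rot":[0,0,0],"jaw":2},
    {"translation":[0,1.8,1.26],"delta_rot":[0,0,0],"jaw":2},
    {"translation":[0,1.8,1.26],"delta_rot":[0,0,0],"jaw":2},
    {"translation":[0,1.8,1.26],"delta_rot":[0,0,0],"jaw":2},
    {"translation":[0,1.8,1.26],"delta_rot":[0,0,0],"jaw":2},
    {"translation":[0,1.8,1.26],"delta_rot":[0,0,0],"jaw":2},
    {"translation":[0,1.8,1.26],"delta_rot":[0,0,0],"jaw":2},
    {"translation":[0,1.8,1.26],"delta_rot":[0,0,0],"jaw":2},
    {"translation":[0,1.8,1.26],"delta_rot":[0,0,0],"jaw":2},
    {"translation":[0,1.8,1.26],"delta_rot":[0,0,0],"jaw":2},
    {"translation":[0,1.8,1.26],"delta_rot":[0,0,0],"jaw":2},
    {"translation":[0,1.8,1.26],"delta_rot":[0,0,0],"jaw":2},
    {"translation":[0,1.8,1.26],"delta_rot":[0,0,0],"jaw":2},
    {"translation":[0,1.8,1.26],"delta_rot":[0,0,0],"jaw":2},
    {"translation":[0,1.8,1.26],"delta_rot":[0,0,0],"jaw":2},
  ],
)

```text
t: 17.03
tcp_pos: [0.572, 0.2204, 0.1281]
tcp_rot: [0.043, 2.986, 0.942]
force: [0.1, -0.1, -0.6]
gripper_width: 0.0093
gripper_force: 60.7
```

```bash
python3 -c "
from h import *
st();im=rollx();cv2.imwrite('pics/top6.png',im)"
```

```text
17.03 rack-local tcp [-68.4  -3.1 128.1] F rack [-0.07 -0.11 -0.65] tau [-0.84  0.02 -0.02] w 0.0093
roll x~ 11.0 score 0.591
```

Emit:
arm_command(
  moves=[
    {"translation":[0,1.64,1.15],"delta_rot":[0,0,0],"jaw":2},
    {"translation":[0,1.64,1.15],"delta_rot":[0,0,0],"jaw":2},
    {"translation":[0,1.64,1.15],"delta_rot":[0,0,0],"jaw":2},
    {"translation":[0,1.64,1.15],"delta_rot":[0,0,0],"jaw":2},
    {"translation":[0,1.64,1.15],"delta_rot":[0,0,0],"jaw":2},
    {"translation":[0,1.64,1.15],"delta_rot":[0,0,0],"jaw":2},
    {"translation":[0,1.64,1.15],"delta_rot":[0,0,0],"jaw":2},
    {"translation":[0,1.64,1.15],"delta_rot":[0,0,0],"jaw":2},
    {"translation":[0,1.23,0.86],"delta_rot":[0,0,0],"jaw":2},
    {"translation":[0,1.23,0.86],"delta_rot":[0,0,0],"jaw":2},
    {"translation":[0,1.23,0.86],"delta_rot":[0,0,0],"jaw":2},
    {"translation":[0,1.23,0.86],"delta_rot":[0,0,0],"jaw":2},
    {"translation":[0,0.82,0.57],"delta_rot":[0,0,0],"jaw":2},
  ],
)

```text
t: 18.32
tcp_pos: [0.5727, 0.2434, 0.1282]
tcp_rot: [0.043, 2.986, 0.942]
force: [0.1, -1.4, -1.5]
gripper_width: 0.0094
gripper_force: 60.6
```

```bash
cat >> h.py <<'E'
def stubx(new,ref="pics/top6.png"):
    # sub-pixel motion of the roofed patch (roll seen through roof) via phase correlation over a rack-aligned warp, z=66
    Rz=R.from_euler("z",RYAW).as_matrix()
    g=np.array([[x,y,66] for y in np.arange(-70,70,2.) for x in np.arange(-60,90,2.)])
    uv=proj("top",(Rz@(g/1e3).T).T+[RX,RY,0]).astype(np.float32).reshape(70,75,2)
    return [cv2.remap(i,uv[...,0],uv[...,1],cv2.INTER_CUBIC) for i in (cv2.imread(ref),np.ascontiguousarray(new))]
E
python3 -c "
from h import *
st();im=rollx();cv2.imwrite('pics/top7.png',im)
a,b=stubx(im); c=[i[15:55].astype(float).mean((0,2)) for i in (a,b)]
x=np.arange(-60,90,2)
for k in range(0,75,3): print(x[k],c[0][k].round(),c[1][k].round(),end=' | ')
"
```

```text
18.32 rack-local tcp [-45.3  -3.1 128.2] F rack [-1.37 -0.14 -1.5 ] tau [-0.79 -0.01 -0.02] w 0.0094
roll x~ 20.0 score 0.552
-60 111.0 100.0 | -54 120.0 103.0 | -48 136.0 109.0 | -42 133.0 113.0 | -36 121.0 111.0 | -30 120.0 123.0 | -24 122.0 137.0 | -18 114.0 131.0 | -12 121.0 113.0 | -6 134.0 111.0 | 0 175.0 160.0 | 6 188.0 174.0 | 12 183.0 179.0 | 18 178.0 184.0 | 24 175.0 186.0 | 30 177.0 186.0 | 36 176.0 182.0 | 42 177.0 177.0 | 48 177.0 178.0 | 54 177.0 176.0 | 60 175.0 175.0 | 66 175.0 175.0 | 72 174.0 173.0 | 78 175.0 175.0 | 84 174.0 174.0 |
```

The bright barrel shows through the roof at rack x ≈ 25 mm, as expected. I'll ease it over the edge now.

Emit:
arm_command(
  moves=[
    {"translation":[0,0.82,0.57],"delta_rot":[0,0,0],"jaw":2},
    {"translation":[0,0.82,0.57],"delta_rot":[0,0,0],"jaw":2},
    {"translation":[0,0.82,0.57],"delta_rot":[0,0,0],"jaw":2},
    {"translation":[0,0.82,0.57],"delta_rot":[0,0,0],"jaw":2},
    {"translation":[0,0.82,0.57],"delta_rot":[0,0,0],"jaw":2},
    {"translation":[0,0.82,0.57],"delta_rot":[0,0,0],"jaw":2},
    {"translation":[0,0.82,0.57],"delta_rot":[0,0,0],"jaw":2},
    {"translation":[0,0,0],"delta_rot":[0,0,0],"jaw":2},
    {"translation":[0,0,0],"delta_rot":[0,0,0],"jaw":2},
    {"translation":[0,0,0],"delta_rot":[0,0,0],"jaw":2},
    {"translation":[0,0,0],"delta_rot":[0,0,0],"jaw":2},
  ],
)

```text
t: 19.43
tcp_pos: [0.5729, 0.2501, 0.1281]
tcp_rot: [0.043, 2.986, 0.942]
force: [0.2, -0.9, -1.0]
gripper_width: 0.0092
gripper_force: 60.6
```

```bash
cat >> h.py <<'E'
def prof(names,save):
    im=np.mean([cams.snapshot("top")["image"].astype(float) for _ in range(5)],0).astype(np.uint8)[:,:,::-1]; cv2.imwrite(save,im)
    for n in names+[save]:
        b=stubx(im,n)[0]; print(n,b[15:55].astype(float).mean((0,2))[30:75:2].round().astype(int))
E
python3 -c "
from h import *
st();prof(['pics/top6.png','pics/top7.png'],'pics/top8.png')"
```

```text
19.43 rack-local tcp [-38.6  -3.2 128.1] F rack [-0.91 -0.24 -0.96] tau [-0.78 -0.03 -0.01] w 0.0092
pics/top6.png [175 187 186 183 180 176 175 176 176 176 177 177 177 177 176 175 175 174
 174 174 175 174 168]
pics/top7.png [160 173 175 179 183 185 186 186 185 182 178 177 178 177 176 175 175 174
 173 174 175 174 168]
pics/top8.png [160 174 174 174 173 173 172 174 178 183 186 187 187 185 181 176 175 175
 174 173 175 174 168]
```

The bump is now centred at x ≈ 46 mm, so the roll has dropped into the saddles and is clear of the paddle. I'll back out and up.

Emit:
arm_command(
  moves=[
    {"translation":[0,-3.3,-2.3],"delta_rot":[0,0,0],"jaw":2},
    {"translation":[0,-8.2,-5.7],"delta_rot":[0,0,0],"jaw":2},
    {"translation":[0,-12.3,-8.6],"delta_rot":[0,0,0],"jaw":2},
    {"translation":[0,-12.3,-8.6],"delta_rot":[0,0,0],"jaw":2},
    {"translation":[0,-12.3,-8.6],"delta_rot":[0,0,0],"jaw":2},
    {"translation":[0,0,-14],"delta_rot":[0,0,0],"jaw":2},
    {"translation":[0,0,-14],"delta_rot":[0,0,0],"jaw":2},
    {"translation":[0,0,-14],"delta_rot":[0,0,0],"jaw":2},
    {"translation":[0,0,-14],"delta_rot":[0,0,0],"jaw":2},
    {"translation":[0,0,-14],"delta_rot":[0,0,0],"jaw":2},
    {"translation":[0,0,-14],"delta_rot":[0,0,0],"jaw":2},
    {"translation":[0,0,-14],"delta_rot":[0,0,0],"jaw":2},
    {"translation":[0,0,-14],"delta_rot":[0,0,0],"jaw":2},
    {"translation":[0,0,-14],"delta_rot":[0,0,0],"jaw":2},
  ],
)

```text
t: 20.9
tcp_pos: [0.5688, 0.1178, 0.232]
tcp_rot: [0.043, 2.986, 0.942]
force: [1.2, -0.6, -1.4]
gripper_width: 0.0092
gripper_force: 60.6
```

```bash
cat >> h.py <<'E'
HP=np.array([.5211,-.4394,.1201]);HQ=R.from_rotvec([2.303,1.16,.354]).as_matrix()
def hp(back,up=0): return HP-HQ[:,2]*back/1e3+[0,0,up/1e3]
E
python3 -c "
from h import *
st();prof(['pics/top8.png'],'pics/top9.png');print(telemetry.read_state()['joint_positions'].round(2))
plan(hp(90,70),HQ,34)"
```

```text
20.9 rack-local tcp [-171.    -2.8  232. ] F rack [-0.54 -1.21 -1.44] tau [-0.78  0.03 -0.  ] w 0.0092
pics/top8.png [160 174 174 174 173 173 172 174 178 183 186 187 187 185 181 176 175 175
 174 173 175 174 168]
pics/top9.png [165 178 177 176 175 175 174 175 179 184 187 188 188 187 182 177 176 175
 175 175 175 176 169]
[ 0.86  0.88 -1.47  1.77  0.41  0.95  0.94]
34 rows t [-15.41, -9.06, -7.46] w [0.0003, -0.0366, 0.0527]
```

Emit:
arm_command(
  moves=[
    {"translation":[-15.4,-9,-7.5],"delta_rot":[0,-0.037,0.053],"jaw":2},
    {"translation":[-15.4,-9,-7.5],"delta_rot":[0,-0.037,0.053],"jaw":2},
    {"translation":[-15.4,-9,-7.5],"delta_rot":[0,-0.037,0.053],"jaw":2},
    {"translation":[-15.4,-9,-7.5],"delta_rot":[0,-0.037,0.053],"jaw":2},
    {"translation":[-15.4,-9,-7.5],"delta_rot":[0,-0.037,0.053],"jaw":2},
    {"translation":[-15.4,-9,-7.5],"delta_rot":[0,-0.037,0.053],"jaw":2},
    {"translation":[-15.4,-9,-7.5],"delta_rot":[0,-0.037,0.053],"jaw":2},
    {"translation":[-15.4,-9,-7.5],"delta_rot":[0,-0.037,0.053],"jaw":2},
    {"translation":[-15.4,-9,-7.5],"delta_rot":[0,-0.037,0.053],"jaw":2},
    {"translation":[-15.4,-9,-7.5],"delta_rot":[0,-0.037,0.053],"jaw":2},
    {"translation":[-15.4,-9,-7.5],"delta_rot":[0,-0.037,0.053],"jaw":2},
    {"translation":[-15.4,-9,-7.5],"delta_rot":[0,-0.037,0.053],"jaw":2},
    {"translation":[-15.4,-9,-7.5],"delta_rot":[0,-0.037,0.053],"jaw":2},
    {"translation":[-15.4,-9,-7.5],"delta_rot":[0,-0.037,0.053],"jaw":2},
    {"translation":[-15.4,-9,-7.5],"delta_rot":[0,-0.037,0.053],"jaw":2},
    {"translation":[-15.4,-9,-7.5],"delta_rot":[0,-0.037,0.053],"jaw":2},
    {"translation":[-15.4,-9,-7.5],"delta_rot":[0,-0.037,0.053],"jaw":2},
  ],
)

```text
t: 22.62
tcp_pos: [0.6832, -0.1718, 0.2471]
tcp_rot: [1.459, 2.3, 0.727]
force: [0.9, 0.3, -1.0]
gripper_width: 0.0095
gripper_force: 60.6
```

```bash
python3 -c "
from h import *
s=telemetry.read_state();print(s['t'],s['tcp_pos'],s['joint_positions'].round(2))
plan(hp(90,70),HQ,18)"
```

```text
22.6167 [ 0.68320935 -0.17176753  0.24712545] [ 1.09  0.64 -1.1   1.79  0.38  0.54  0.39]
18 rows t [-14.61, -8.38, -6.96] w [0.0005, -0.0345, 0.0491]
```

Emit:
arm_command(
  moves=[
    {"translation":[-14.6,-8.4,-7],"delta_rot":[0,-0.0345,0.049],"jaw":2},
    {"translation":[-14.6,-8.4,-7],"delta_rot":[0,-0.0345,0.049],"jaw":2},
    {"translation":[-14.6,-8.4,-7],"delta_rot":[0,-0.0345,0.049],"jaw":2},
    {"translation":[-14.6,-8.4,-7],"delta_rot":[0,-0.0345,0.049],"jaw":2},
    {"translation":[-14.6,-8.4,-7],"delta_rot":[0,-0.0345,0.049],"jaw":2},
    {"translation":[-14.6,-8.4,-7],"delta_rot":[0,-0.0345,0.049],"jaw":2},
    {"translation":[-14.6,-8.4,-7],"delta_rot":[0,-0.0345,0.049],"jaw":2},
    {"translation":[-14.6,-8.4,-7],"delta_rot":[0,-0.0345,0.049],"jaw":2},
    {"translation":[-14.6,-8.4,-7],"delta_rot":[0,-0.0345,0.049],"jaw":2},
    {"translation":[-14.6,-8.4,-7],"delta_rot":[0,-0.0345,0.049],"jaw":2},
    {"translation":[-14.6,-8.4,-7],"delta_rot":[0,-0.0345,0.049],"jaw":2},
    {"translation":[-14.6,-8.4,-7],"delta_rot":[0,-0.0345,0.049],"jaw":2},
    {"translation":[-14.6,-8.4,-7],"delta_rot":[0,-0.0345,0.049],"jaw":2},
    {"translation":[-14.6,-8.4,-7],"delta_rot":[0,-0.0345,0.049],"jaw":2},
    {"translation":[-14.6,-8.4,-7],"delta_rot":[0,-0.0345,0.049],"jaw":2},
    {"translation":[-14.6,-8.4,-7],"delta_rot":[0,-0.0345,0.049],"jaw":2},
    {"translation":[-14.6,-8.4,-7],"delta_rot":[0,-0.0345,0.049],"jaw":2},
    {"translation":[-14.6,-8.4,-7],"delta_rot":[0,-0.0345,0.049],"jaw":2},
  ],
)

```text
t: 24.12
tcp_pos: [0.4797, -0.4083, 0.2635]
tcp_rot: [2.297, 1.157, 0.364]
force: [0.0, -0.1, -1.4]
gripper_width: 0.0093
gripper_force: 60.6
```

```bash
python3 -c "
from h import *
s=telemetry.read_state();print(s['t'],s['tcp_pos'],s['joint_positions'].round(2))
plan(hp(85,0)+HQ[:,1]*.002,HQ,7)"
```

```text
24.1167 [ 0.47965609 -0.40833956  0.26347875] [ 0.88  0.23 -0.31  2.1   0.43  0.23 -0.43]
7 rows t [0.05, -5.27, 8.9] w [0.0012, -0.0006, -0.0002]
```

Emit:
arm_command(
  moves=[
    {"translation":[0,-5.3,8.9],"delta_rot":[0.001,-0.0005,0],"jaw":2},
    {"translation":[0,-5.3,8.9],"delta_rot":[0.001,-0.0005,0],"jaw":2},
    {"translation":[0,-5.3,8.9],"delta_rot":[0.001,-0.0005,0],"jaw":2},
    {"translation":[0,-5.3,8.9],"delta_rot":[0.001,-0.0005,0],"jaw":2},
    {"translation":[0,-5.3,8.9],"delta_rot":[0.001,-0.0005,0],"jaw":2},
    {"translation":[0,-5.3,8.9],"delta_rot":[0.001,-0.0005,0],"jaw":2},
    {"translation":[0,-5.3,8.9],"delta_rot":[0.001,-0.0005,0],"jaw":2},
    {"translation":[0,0,0],"delta_rot":[0,0,0],"jaw":2},
    {"translation":[0,0,0],"delta_rot":[0,0,0],"jaw":2},
  ],
)

```text
t: 24.87
tcp_pos: [0.484, -0.4111, 0.1933]
tcp_rot: [2.302, 1.163, 0.356]
force: [0.9, -0.2, -0.9]
gripper_width: 0.0089
gripper_force: 60.6
```

```bash
python3 -c "
from h import *
s=telemetry.read_state();print(s['t'],(HQ.T@(s['tcp_pos']-HP)*1e3).round(1),s['force'])
plan(hp(45,0)+HQ[:,1]*.0015,HQ,5)"
```

```text
24.8667 [  0.2   3.1 -86.8] [ 0.87381919 -0.18084794 -0.91554505]
5 rows t [-0.06, -0.31, 8.36] w [-0.0001, -0.0004, 0.0004]
```

Emit:
arm_command(
  moves=[
    {"translation":[0,-0.3,8.4],"delta_rot":[0,0,0],"jaw":2},
    {"translation":[0,-0.3,8.4],"delta_rot":[0,0,0],"jaw":2},
    {"translation":[0,-0.3,8.4],"delta_rot":[0,0,0],"jaw":2},
    {"translation":[0,-0.3,8.4],"delta_rot":[0,0,0],"jaw":2},
    {"translation":[0,-0.3,8.4],"delta_rot":[0,0,0],"jaw":2},
    {"translation":[0,0,0],"delta_rot":[0,0,0],"jaw":2},
  ],
)

```text
t: 25.37
tcp_pos: [0.5024, -0.4257, 0.1583]
tcp_rot: [2.302, 1.161, 0.356]
force: [0.1, 1.2, -0.6]
gripper_width: 0.0093
gripper_force: 60.6
```

```bash
python3 -c "
from h import *
s=telemetry.read_state();print(s['t'],(HQ.T@(s['tcp_pos']-HP)*1e3).round(1),s['force'])
plan(hp(3,0)+HQ[:,1]*.0005,HQ,10)"
```

```text
25.3667 [ -0.3   2.5 -44.6] [ 0.10109152  1.1936228  -0.57760698]
10 rows t [0.03, -0.2, 4.16] w [0.0001, -0.0001, 0.0001]
```

Emit:
arm_command(
  moves=[
    {"translation":[0,-0.2,4.2],"delta_rot":[0,0,0],"jaw":2},
    {"translation":[0,-0.2,4.2],"delta_rot":[0,0,0],"jaw":2},
    {"translation":[0,-0.2,4.2],"delta_rot":[0,0,0],"jaw":2},
    {"translation":[0,-0.2,4.2],"delta_rot":[0,0,0],"jaw":2},
    {"translation":[0,-0.2,4.2],"delta_rot":[0,0,0],"jaw":2},
    {"translation":[0,-0.2,4.2],"delta_rot":[0,0,0],"jaw":2},
    {"translation":[0,-0.2,4.2],"delta_rot":[0,0,0],"jaw":2},
    {"translation":[0,-0.2,4.2],"delta_rot":[0,0,0],"jaw":2},
    {"translation":[0,0,0],"delta_rot":[0,0,0],"jaw":2},
  ],
)

```text
t: 26.12
tcp_pos: [0.5165, -0.4366, 0.1295]
tcp_rot: [2.302, 1.16, 0.356]
force: [0.5, 0.6, -0.8]
gripper_width: 0.0092
gripper_force: 60.6
```

```bash
python3 -c "
from h import *
s=telemetry.read_state();print(s['t'],(HQ.T@(s['tcp_pos']-HP)*1e3).round(1),s['force'])
plan(hp(0,0),HQ,6)"
```

```text
26.1167 [ -0.6   0.9 -10.8] [ 0.54443168  0.57911514 -0.77087759]
6 rows t [0.1, -0.15, 1.8] w [0.0002, -0.0002, 0.0]
```

Emit:
arm_command(
  moves=[
    {"translation":[0.1,-0.1,1.8],"delta_rot":[0,0,0],"jaw":2},
    {"translation":[0.1,-0.1,1.8],"delta_rot":[0,0,0],"jaw":2},
    {"translation":[0.1,-0.1,1.8],"delta_rot":[0,0,0],"jaw":2},
    {"translation":[0.1,-0.1,1.8],"delta_rot":[0,0,0],"jaw":2},
    {"translation":[0,-0.1,1.8],"delta_rot":[0,0,0],"jaw":2},
    {"translation":[0,-0.1,1.2],"delta_rot":[0,0,0],"jaw":2},
    {"translation":[0,0,0],"delta_rot":[0,0,0],"jaw":2},
  ],
)

```text
t: 26.7
tcp_pos: [0.5209, -0.4394, 0.1215]
tcp_rot: [2.301, 1.16, 0.356]
force: [-0.5, -0.0, -1.4]
gripper_width: 0.0092
gripper_force: 60.6
```

```bash
python3 -c "
from h import *
s=telemetry.read_state();print(s['t'],(HQ.T@(s['tcp_pos']-HP)*1e3).round(1),s['force'],HQ.T@s['force'])
"
```

```text
26.7 [-0.1  0.7 -1.2] [-0.4853719  -0.04237144 -1.35805096] [-0.31670912 -1.0705697   0.91392532]
```

Emit:
arm_command(
  moves=[
    {"translation":[0,-0.3,0.6],"delta_rot":[0,0,0],"jaw":2},
    {"translation":[0,-0.3,0.6],"delta_rot":[0,0,0],"jaw":2},
    {"translation":[0,0,0],"delta_rot":[0,0,0],"jaw":2},
    {"translation":[0,0,0],"delta_rot":[0,0,0],"jaw":2},
  ],
)

```text
t: 27.03
tcp_pos: [0.521, -0.4395, 0.1204]
tcp_rot: [2.301, 1.16, 0.356]
force: [-1.0, -0.2, -0.7]
gripper_width: 0.0094
gripper_force: 60.6
```

It's home within 0.3 mm. I'll release gradually and then back off.

Emit:
arm_command(
  moves=[
    {"translation":[0,0,0],"delta_rot":[0,0,0],"jaw":9},
    {"translation":[0,0,0],"delta_rot":[0,0,0],"jaw":11},
    {"translation":[0,0,0],"delta_rot":[0,0,0],"jaw":14},
    {"translation":[0,0,0],"delta_rot":[0,0,0],"jaw":20},
    {"translation":[0,0,0],"delta_rot":[0,0,0],"jaw":30},
    {"translation":[0,0,0],"delta_rot":[0,0,0],"jaw":40},
    {"translation":[0,0,0],"delta_rot":[0,0,0],"jaw":40},
    {"translation":[0,0,-4],"delta_rot":[0,0,0],"jaw":40},
    {"translation":[0,0,-8],"delta_rot":[0,0,0],"jaw":40},
    {"translation":[0,0,-12],"delta_rot":[0,0,0],"jaw":40},
    {"translation":[0,0,-12],"delta_rot":[0,0,0],"jaw":40},
    {"translation":[0,0,-12],"delta_rot":[0,0,0],"jaw":40},
    {"translation":[0,0,-12],"delta_rot":[0,0,0],"jaw":40},
    {"translation":[0,0,-12],"delta_rot":[0,0,0],"jaw":40},
    {"translation":[0,0,-12],"delta_rot":[0,0,0],"jaw":40},
    {"translation":[0,0,-12],"delta_rot":[0,0,0],"jaw":40},
    {"translation":[0,0,-12],"delta_rot":[0,0,0],"jaw":40},
    {"translation":[0,0,-12],"delta_rot":[0,0,0],"jaw":40},
    {"translation":[0,0,-12],"delta_rot":[0,0,0],"jaw":40},
    {"translation":[0,0,0],"delta_rot":[0,0,0],"jaw":40},
  ],
  newtons=20,
)

```text
t: 28.7
tcp_pos: [0.4608, -0.3939, 0.2314]
tcp_rot: [2.298, 1.159, 0.356]
force: [0.7, 0.3, 0.6]
gripper_width: 0.0397
gripper_force: 0.0
```

```bash
python3 - <<'E'
from h import *
s=telemetry.read_state();print(s['t'],s['tcp_pos'],s['force'],s['gripper_width'])
a=cv2.imread("pics/side1.png").astype(float)
im=np.mean([cams.snapshot("side")["image"].astype(float) for _ in range(5)],0)[:,:,::-1]
cv2.imwrite("pics/side10.png",im)
d=np.abs(im-a).mean(2)
print("holder/paddle area diff",d[238:300,305:355].mean(),(d[238:300,305:355]>25).sum(),"paddle top",d[228:245,300:316].mean())
print("die",d[208:232,290:312].mean(),"pliers/pot",d[300:330,262:348].mean())
A=lambda i:cv2.cvtColor(i.astype(np.uint8),cv2.COLOR_BGR2GRAY).astype(np.float32)[228:298,298:356]
print("shift",cv2.phaseCorrelate(A(a),A(im)))
prof(["pics/top8.png"],"pics/top10.png")
E
```

```text
28.7 [ 0.46082766 -0.39392629  0.231382  ] [0.72538393 0.25527965 0.56810312] 0.039743645686553294
holder/paddle area diff 1.553935483870968 6 paddle top 4.4875
die 1.6229797979797984 pliers/pot 0.9542118863049096
shift ((-0.011387407054236576, 0.001919543362973286), 1.0098213182555305)
pics/top8.png [160 174 174 174 173 173 172 174 178 183 186 187 187 185 181 176 175 175
 174 173 175 174 168]
pics/top10.png [163 176 176 175 174 174 173 174 178 182 185 187 187 185 181 176 174 174
 174 174 175 174 168][ WARN:0@2.562] global loadsave.cpp:1063 imwrite_ Unsupported depth image for selected encoder is fallbacked to CV_8U.
```

The paddle matches its original picture (shift 0.01 px). The roll is at the saddle and the bystanders haven't moved. I'll hand in the job.

```bash
python3 -c "
from workcell import job
print(job.finish_job())"
```

```text
the job is handed in; nothing more can be done
None
```

The roll is resting in the saddles under the dust cover, the paddle is back in its holder and released, and the job was handed in at about 29 s; the checked bystanders (die, pliers, glue pot) had not moved, but I did not check the marker or tweezers.

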